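# Mount the top-heavy camera head on its test stand and pin it

### The arm

A 6-joint arm with a two-finger parallel gripper is mounted at the origin on the work surface. World frame = base frame: x ahead of the robot, y to its left, z up, the work surface at z = 0. Lengths are in m, angles in rad, forces in N, time in s.
With the tool pointing down it reaches from about 0.3 to 0.85 m from the base axis. Payload 4.2 kg.
Tool frame: the origin (TCP) lies on the centre line of the jaws, within the pads' length; the fingertips stand 8 mm ahead of it and the grasp point (between the pads) lies 11 mm behind it (tip_extent is the distance from the TCP to the fingertips, in m); z points along the fingers, y is the line along which they close (so a half turn about z gives the same grasp; the last joint's range is limited). The gripper opens to 91 mm and grips with 3 to 60 N. Pads are 32 mm wide; open, the fingers measure 118 mm over their backs; the gripper's body (76 mm by 178 mm) begins 60 mm behind the grasp point.
Start: joints at [1.166, 0.32, 1.565, -0, 1.257, -0.02], TCP at [0.216, 0.533, 0.189] pointing down, gripper open.
Joint ranges: [-3.11, 3.11], [-0.84, 2.01], [0.21, 2.61], [-1.34, 4.49], [0.05, 2.63], [-2.56, 2.56]. Speed limits (rad/s): [2.57, 2.57, 3.14, 3.14, 3.14, 3.14].

### API

Orientations are given as a unit quaternion [x, y, z, w].
In Python, from cell import * gives the robot as it stands.
- The arm moves only by the shell command python3 -m jog 'ROWS' [OPENING] [FORCE]. ROWS is JSON, a list of rows, each an object with "travel": the shift along the world's x, y, z in cm, a list of three; "twist": the turn, a rotation vector about the world's x, y, z in rad, a list of three. In form: [{"travel": [dx, dy, dz], "twist": [rx, ry, rz]}, ...]. A call has 1 to 10 rows; each row shifts and turns the commanded pose from where the row before left it; what a row does not reach is not made up. A row lasts 1/10 s, in which the tool goes at most 50 mm and 8.59 degrees, less where a joint would pass 70% of its speed; a pose out of reach is approached as far as the arm can. A call with a gripper value outside its range is refused whole. OPENING is the opening, from -1 (shut) to 1 (fully open), set as the call begins (- or left out, the last holds). The fingers move at their own pace and stop on an object; FORCE is the grip in N (left out, the last holds). Time passes only in rows, so rows that do not move let the fingers close. It gives the time, the measured TCP pose, the force, the opening and the grip force at its end, in the units of the state.
- get_state(): the state, without advancing time (a new reading comes with each control period).
- snapshot(name): name is "scene" or "top" or "wrist"; returns a dict with "image" (384x512x3 uint8, red, green, blue), "camera_matrix" (3x3 intrinsics, pixels), "T" (4x4, takes a point from camera to world coordinates). Camera axes: x right, y down, z forward; pixel columns grow to the right and rows downward; lengths in m; the calibration is good to about 2 mm. A picture is of the moment at which its call begins. There is no depth.
- sign_off(): hands the job in; it is judged then, once.
The state is a dict: "time_s": time; "joints": joint angles; "qvel": joint speeds; "joint_efforts": joint torques, N m; "tool_pos": TCP position; "orientation": TCP orientation; "force": force on the tool from outside, world axes, zero at the start; "torque": the same for the moment, N m; "width": opening from 0.0 (shut) to 1.0 (fully open); "gripper_force": force on a finger pad.
Only numpy, scipy, OpenCV 4.12 (cv2) and the standard library are available. Lean on these libraries where they do the work, as an engineer would, in place of code of your own. Each camera call takes 0.05 s, during which the arm holds its last target. There are 200 camera calls.

### The job

Mount the camera head on the test stand: lift it, carry it upright without letting it lean or topple, and set its forked foot gently over the stand's upright lug so that it stands fully down on the base plate; let it go. Then take the longer of the two lock pins from the pin rest and push it from the open front, opposite the grey terminal box, through fork, lug and fork until its handle is against the fork. Leave the shorter pin in the rest and do not disturb the other things on the bench.

Things in the scene. Friction and masses are not known exactly. Their poses are not given: they have to be found in the camera images.
- head_c (a point): camera head, silver, 194 mm tall, about 0.65 kg, top-heavy, standing loose on its foot. Point: half-way up its upright axis, 97 mm above the underside; z up. The camera box on top is 130 mm long (x, 65 mm either way, far over the fork), 46 mm deep (y) with flat faces, 44 mm high, centre 75 mm above this point; lenses 5 mm proud on its -y face near the ends (middle 60 mm plain). Below it a 26 mm round neck.
- head: the same head; origin at the centre of its underside. Forked foot: two aluminium plates 10 mm thick (x), 44 mm wide (y), 76 mm high, 38 mm gap between, outer faces at x = +-29 mm, each with a 15 mm hole along x centred 42 mm above the underside. Above the fork a black round actuator, 72 mm across, from 88 to 122 mm, overhangs the plates.
- stand_seat (a point): middle of the test stand's seat, on the base plate's top, 14 mm above the bench; x points from the open front (pin side, on the robot's right) to the back, z up. Here rises a steel lug 32 mm thick (x), 36 mm wide (y), 66 mm high, top edges rounded, with a 15 mm hole along x 42 mm above the seat. The head's fork goes over it, one plate before and one behind, 3 mm free either way.
- stand: test stand, fixed; origin at bench level under the seat. Two rails along x, 18 mm high, 50 mm apart, rounded on top, leave the fork 3 mm either way in y. Base plate from 36 mm in front of the seat centre to 108 mm behind, 55 mm to each side, nothing in front of it; grey terminal box at the back, from x = 58 mm, top 48 mm above the bench.
- longpin_handle (a point): longer lock pin, about 70 g: centre of its black flat handle, 44 mm long (x), 18 mm thick (y), 32 mm high (z). The shank runs from the handle's +x end along x, on the handle's axis. It lies level in two open notches of the pin rest, handle overhanging freely, axis 57 mm above the bench; lift it 20 mm straight up to clear the notches.
- longpin: the same longer pin; origin where the shank leaves the handle. Shank: round steel, 10 mm thick, 80 mm long, last 8 mm tapered. Once the head is mounted, its overhanging camera box leaves no room for an upright gripper over the handle.
- longpin_tip (a point): nose of the longer pin, 102 mm along x from the handle's centre
- shortpin_handle (a point): shorter lock pin: centre of its handle, which is like the longer one's, but the shank is only 50 mm long; it lies in the other notch of the rest, handles 80 mm apart
- rest: grey pin rest, fixed; origin at the centre of its underside, x points away from the pin handles. Base 60 x 130 x 10 mm, two upright plates across it, 8 mm thick, 64 mm high, at x = -15 and +17 mm, notched at y = +-40 mm (13 mm wide, open on top).
- screwdriver: bystander: blue-handled screwdriver lying down, 190 mm long, up to 30 mm high; x along its length, towards the tip
- mouse: bystander: black computer mouse, 100 x 60 mm, 35 mm high; origin at its underside
- tape: bystander: white roll of tape lying flat, 100 mm across, 24 mm high; origin at its underside
- servo: bystander: black hobby servo standing up, 55 x 20 mm, 47 mm high; origin at its underside
- robohand: bystander: silver robot hand lying palm down, about 200 mm long and 130 mm wide, 52 mm high; origin at its underside
- spray: bystander: silver spray can standing, 54 mm across, 150 mm tall, it falls easily; origin at its underside
- perfboard: bystander: thin brown board, 90 x 60 x 6 mm, lying flat; origin at its underside
Things that resemble listed ones, but are neither listed nor needed, are in the scene too. What is shaped like the head but green or turquoise is not meant. Leave any red look-alike of the longpin alone.

How it is judged:
On the way, in this order (a step that is already met when the one before it is completed fails the run):
1. The camera head is lifted clear of the bench, upright (height (world z) of head_c above 0.13 m and angle between head_c's own z axis and vertical below 0.3 rad), for 0.2 s.
2. The head stands on the stand's seat, its fork over the lug, let go (x of head_c in the frame of stand_seat between -0.008 and 0.008 m and y of head_c in the frame of stand_seat between -0.008 and 0.008 m and z of head_c in the frame of stand_seat between 0.092 and 0.101 m and angle between head_c's own z axis and vertical below 0.07 rad and contact force between the fingers and head below 0.1 N), for 0.2 s.
3. The longer pin is taken out of the pin rest (height (world z) of longpin_handle above 0.07 m and contact force between the fingers and longpin above 0.5 N), for 0.1 s.
4. The longer pin is through fork, lug and fork, its handle against the fork (y of longpin_tip in the frame of stand_seat between -0.008 and 0.008 m and z of longpin_tip in the frame of stand_seat between 0.034 and 0.05 m and x of longpin_tip in the frame of stand_seat above 0.04 m and horizontal distance between longpin_handle and head_c below 0.058 m and angle between the x axis of longpin_handle and the x axis of stand_seat, either way round below 0.1 rad and x of head_c in the frame of stand_seat between -0.008 and 0.008 m and y of head_c in the frame of stand_seat between -0.008 and 0.008 m and z of head_c in the frame of stand_seat between 0.092 and 0.101 m and angle between head_c's own z axis and vertical below 0.07 rad), for 0.2 s.
At the end, for the whole second after the job is handed in: The head stands upright (4 degrees) on the seat, fork over the lug (centred within 8 mm, fully down within 4 mm); the longer pin runs from the front through fork, lug and fork, handle within 7 mm of the fork; both at rest; the shorter pin within 20 mm of its place (all of step 4 and linear speed of each of head, longpin below 0.02 m/s and distance of shortpin_handle from where it was at the start of the episode below 0.02 m); the robot touches nothing.
It fails at once if The camera head leans more than 20 degrees or topples (angle between head_c's own z axis and vertical above 0.35 rad).
It fails at once if The camera head is banged or forced against the stand with over 120 N (contact force between head and stand above 120 N).
It fails at once if The shorter pin is moved more than 20 mm (distance of shortpin_handle from where it was at the start of the episode above 0.02 m).
It fails at once if A bystander on the bench is moved more than 30 mm (distance of any of screwdriver, mouse, tape, servo, robohand, spray, perfboard from where it was at the start of the episode above 0.03 m).
It fails at once if The camera head is dropped (faster than 0.45 m/s while not held) (linear speed of head above 0.45 m/s and contact force between the fingers and head below 0.1 N).
It also fails if it takes over 67 s, if anything falls off the work surface, if the arm or the gripper's body presses on something with over 40 N, if the wrist force passes 120 N, or if a joint passes its speed limit or range.

## Working session

There is one attempt and no reset: what is moved stays moved. The work goes in short steps, Python scripts to look and compute and a shell command to move; the robot and the scene stay as the last step left them, time stands still between calls to the robot, and variables do not carry over. Pictures are saved under pics/ and viewed, at most 10 in all, crops included, and the job is handed in when it is done.

```bash
mkdir -p pics; ls; python3 - <<'E'
from cell import *
import cv2,numpy as np
for n in ("scene","top"):
    s=snapshot(n); cv2.imwrite(f"pics/{n}0.png",cv2.resize(s["image"][:,:,::-1],None,fx=1.5,fy=1.5,interpolation=cv2.INTER_CUBIC)); print(n,s["camera_matrix"].round(1).tolist(),s["T"].round(4).tolist())
print(get_state())
E
```

```text
pics
scene [[417.1, 0.0, 254.1], [0.0, 417.1, 193.6], [0.0, 0.0, 1.0]] [[0.8351, 0.372, -0.4053, 1.0801], [0.5498, -0.5393, 0.6379, -0.8254], [0.0188, -0.7555, -0.6549, 0.9971], [0.0, 0.0, 0.0, 1.0]]
top [[360.9, 0.0, 257.1], [0.0, 360.9, 190.0], [0.0, 0.0, 1.0]] [[0.0171, -0.9945, 0.1032, 0.4133], [-0.9998, -0.0162, 0.0088, 0.0266], [-0.007, -0.1034, -0.9946, 1.1785], [0.0, 0.0, 0.0, 1.0]]
{'time_s': 0.1, 'joints': array([ 1.16598080e+00,  3.20222454e-01,  1.56554016e+00, -8.31874209e-06,
        1.25736974e+00, -2.00013445e-02]), 'qvel': array([-5.08160116e-04, -2.41144678e-03, -2.48149644e-03,  1.15372883e-03,
       -1.69445877e-03, -5.30068044e-05]), 'joint_efforts': array([-6.72644128e-04, -4.13336241e+01, -2.32510400e+01,  7.28848530e-02,
        4.21275117e-02, -4.45685498e-05]), 'tool_pos': array([0.21566298, 0.53251137, 0.18811409]), 'orientation': array([ 1.91220802e-01,  9.81546745e-01, -7.53382278e-04, -1.58428929e-04]), 'force': array([-0.11009077, -0.63480316, -0.60376785]), 'torque': array([ 0.01584677, -0.03967842,  0.00799063]), 'gripper_force': 0.0, 'width': 1.0016724742805372}
```

View pics/scene0.png

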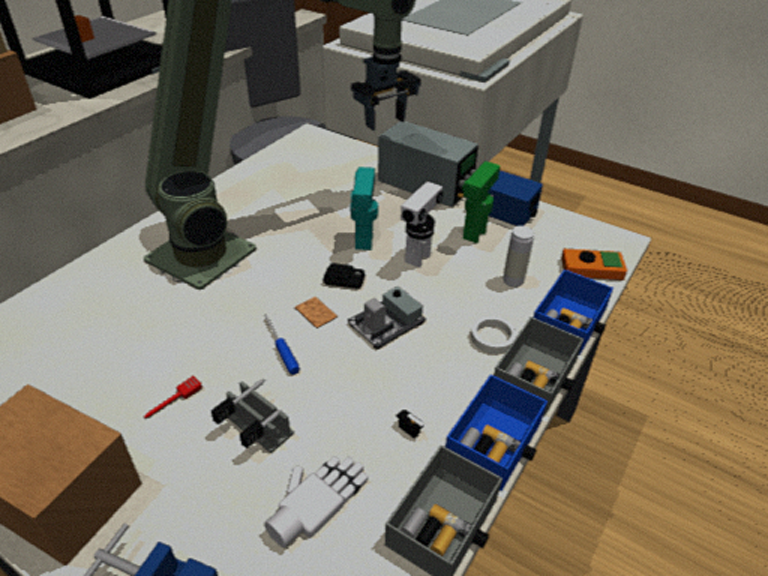

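View pics/top0.png

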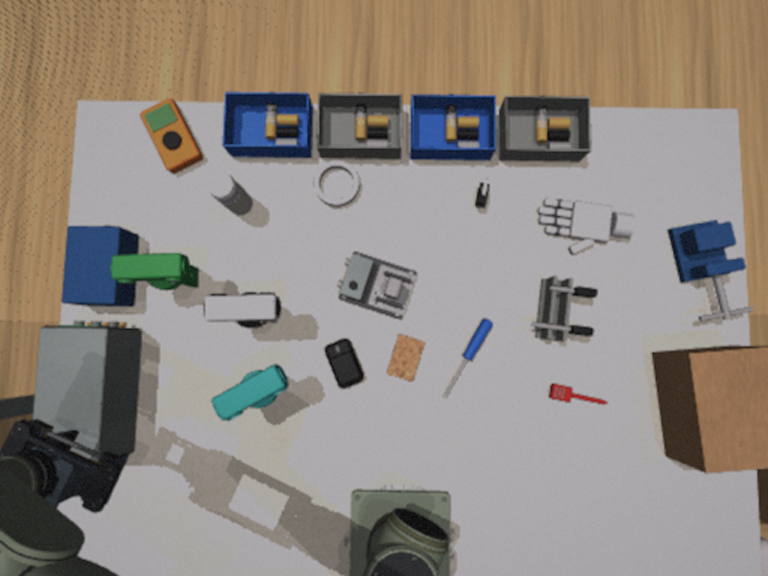

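The scene image shows the silver head at (420,225), between a turquoise (365,205) and a green (480,200) look-alike. In the top image:
- **Head candidates:** silver (240,308), turquoise (250,390), green (150,270). I choose silver.
- **Pin candidates:** rest pins with handles at (580,292) and (578,330), and a red look-alike at (577,395). The shank of the (578,330) pin sticks out beyond the rest at (535,328), so it looks like the longer one.
- **Stand:** lug at (395,292), terminal box at (360,280).

One close crop will check these choices.

```bash
cat > h.py <<'E'
from cell import *
import cv2,numpy as np
from scipy.spatial.transform import Rotation as R
def P(s,px,z):
    "pixel(s) (col,row) -> world on plane z"
    px=np.atleast_2d(px).astype(float); d=np.c_[px,np.ones(len(px))]@np.linalg.inv(s["camera_matrix"]).T@s["T"][:3,:3].T
    o=s["T"][:3,3]; return o+d*((z-o[2])/d[:,2])[:,None]
def proj(s,p):
    p=np.atleast_2d(p); c=(p-s["T"][:3,3])@s["T"][:3,:3]; q=c@s["camera_matrix"].T; return q[:,:2]/q[:,2:]
def crop(s,c0,r0,w,h,f): return cv2.resize(s["image"][r0:r0+h,c0:c0+w,::-1],None,fx=f,fy=f,interpolation=cv2.INTER_CUBIC)
E
python3 - <<'E'
from h import *
s=snapshot("top")
# head crop, stand crop, rest crop: each 400x300
a=crop(s,120,180,80,60,5);b=crop(s,215,160,80,60,5);c=crop(s,340,175,80,60,5)
t=snapshot("scene"); d=crop(t,130,240,80,60,5)
cv2.imwrite("pics/c1.png",np.vstack([np.hstack([a,b]),np.hstack([c,d])]))
for n,q,z in (("head",(160,205),.194),("lug",(263,195),.08),("h1",(387,195),.073),("h2",(386,220),.073)): print(n,P(s,q,z).round(3))
E
```

```text
head [[0.47  0.3   0.194]]
lug [[0.512 0.018 0.08 ]]
h1 [[ 0.519 -0.362  0.073]]
h2 [[ 0.443 -0.358  0.073]]
```

View pics/c1.png

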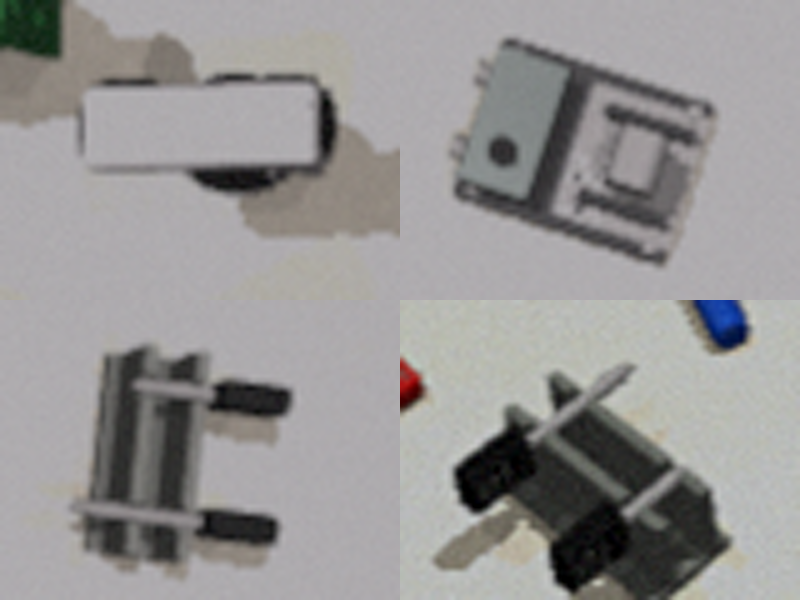

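Crop check: the head (crop a) is plain silver with its top face at (85–320, 83–168). In crop c the lower pin, at (75–275, 520), is the longer one because its nose passes the rest plate; crop d confirms it with a tapered nose. In crop b the lug top is at about (640,157) and the box is on the left, so the open front faces right.

```bash
python3 - <<'E'
from h import *
s=snapshot("top")
def ax(p,q): return np.degrees(np.arctan2(*(q-p)[[1,0]]))
H=P(s,np.array([(85,88),(318,83),(320,163),(85,168)])/5+[120,180],.194)
print("head",H.mean(0).round(4),"long-axis deg",ax(H[1],H[0]).round(1),ax(H[2],H[3]).round(1),np.linalg.norm(H[0]-H[1]),np.linalg.norm(H[1]-H[2]))
B=P(s,np.array([(112,42),(312,108),(262,262),(58,192)])/5+[215,160],.014)
d=(B[0]-B[1]+B[3]-B[2]);L=np.linalg.norm(d)/2;d/=2*L
print("stand",((B[1]+B[2])/2+.036*d).round(4),"x deg",np.degrees(np.arctan2(d[1],d[0])).round(1),L)
C=P(s,np.array([(85,510),(270,530),(140,383),(290,400)])/5+[340,115],.057+.0)
print("pins",C.round(3).tolist(),ax(C[1],C[0]),ax(C[3],C[2]))
R0=R.from_quat(get_state()["orientation"]).as_matrix();print(R0.round(3))
E
python3 -m jog '[{"travel":[2.5,-2.5,3],"twist":[0,0,-0.14]},{"travel":[2.5,-2.5,3],"twist":[0,0,-0.14]},{"travel":[2.5,-2.5,3],"twist":[0,0,-0.14]},{"travel":[2.5,-2.5,3],"twist":[0,0,-0.14]},{"travel":[2.5,-2.5,0],"twist":[0,0,-0.14]},{"travel":[2.5,-2.5,0],"twist":[0,0,-0.14]},{"travel":[2.5,-2.5,0],"twist":[0,0,-0.14]},{"travel":[2.5,-2.5,0],"twist":[0,0,-0.14]},{"travel":[2.5,-2.5,0],"twist":[0,0,0]},{"travel":[0,0,0],"twist":[0,0,0]}]' 1
```

```text
head [0.4698 0.2992 0.194 ] long-axis deg 92.2 92.2 0.12797657073944466 0.04385744820154829
stand [0.5235 0.0213 0.014 ] x deg 72.3 0.13845870161191723
pins [[0.451, -0.274, 0.057], [0.441, -0.388, 0.057], [0.53, -0.309, 0.057], [0.521, -0.402, 0.057]] 84.77929096541315 84.40275179942013
[[-0.927  0.375 -0.   ]
 [ 0.375  0.927 -0.001]
 [ 0.    -0.001 -1.   ]]
time_s: 1.25
tool_pos: [0.4432, 0.3052, 0.3085]
orientation: [0.685, 0.728, -0.0, 0.001]
force: [-0.2, 0.6, 0.5]
width: 1.001
gripper_force: 0.0
```

```bash
python3 - <<'E'
from h import *
s=snapshot("wrist"); st=get_state()
cv2.imwrite("pics/w1.png",crop(s,0,0,512,384,1.5))
print(st["tool_pos"],R.from_quat(st["orientation"]).as_matrix().round(3).tolist(),s["T"].round(3).tolist())
print(proj(s,np.array([[.47,.30,.194],[.45,.3,.0],[.5235,.0213,.014]])))
E
```

```text
[0.44179338 0.30668886 0.30856454] [[-0.063, 0.998, -0.0], [0.998, 0.063, -0.0], [-0.0, -0.0, -1.0]] [[0.998, 0.059, 0.016, 0.438], [0.061, -0.963, -0.264, 0.38], [-0.0, 0.264, -0.965, 0.505], [0.0, 0.0, 0.0, 1.0]]
[[278.91796618 183.23136105]
 [256.20666654 150.83883501]
 [287.98810105 312.81037761]]
```

View pics/w1.png

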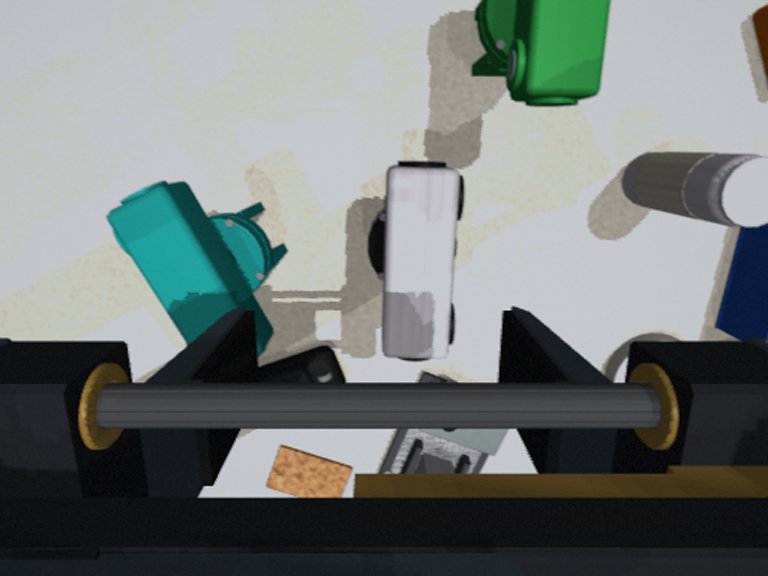

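The wrist view shows the silver head's top face with corners (388,168), (458,168), (448,357), (384,357). The turquoise and green look-alikes are well clear of the fingers.

```bash
python3 - <<'E'
from h import *
s=snapshot("wrist"); st=get_state()
H=P(s,np.array([(388,168),(458,168),(448,357),(384,357)])/1.5,.194)
print(H.round(4).tolist(),H.mean(0)); 
print("side deg",[np.degrees(np.arctan2(*(a-b)[[1,0]])) for a,b in ((H[0],H[3]),(H[1],H[2]))])
print("go",100*(H.mean(0)-st["tool_pos"]), st["tool_pos"])
E
```

```text
[[0.4438, 0.3688, 0.194], [0.4872, 0.3716, 0.194], [0.4937, 0.2447, 0.194], [0.4497, 0.2419, 0.194]] [0.46861471 0.30674698 0.194     ]
side deg [np.float64(92.65375668152588), np.float64(92.94529236911248)]
go [  2.76455766  -0.08748964 -11.46670198] [0.44096914 0.30762188 0.30866702]
```

```bash
python3 -m jog '[{"travel":[1.4,-0.2,-2],"twist":[0,0,-0.015]},{"travel":[1.4,-0.1,-3],"twist":[0,0,0]},{"travel":[0,0,-3],"twist":[0,0,0]},{"travel":[0,0,-3],"twist":[0,0,0]},{"travel":[0,0,-2],"twist":[0,0,0]},{"travel":[0,0,-1.5],"twist":[0,0,0]},{"travel":[0,0,0],"twist":[0,0,0]},{"travel":[0,0,0],"twist":[0,0,0]},{"travel":[0,0,0],"twist":[0,0,0]},{"travel":[0,0,0],"twist":[0,0,0]}]' 1
python3 -m jog '[{"travel":[0,0,0],"twist":[0,0,0]},{"travel":[0,0,0],"twist":[0,0,0]},{"travel":[0,0,0],"twist":[0,0,0]},{"travel":[0,0,0],"twist":[0,0,0]},{"travel":[0,0,0],"twist":[0,0,0]},{"travel":[0,0,0],"twist":[0,0,0]},{"travel":[0,0,0],"twist":[0,0,0]},{"travel":[0,0,0],"twist":[0,0,0]},{"travel":[0,0,0],"twist":[0,0,0]},{"travel":[0,0,0],"twist":[0,0,0]}]' 0.2 35
```

```text
time_s: 2.35
tool_pos: [0.4692, 0.3056, 0.165]
orientation: [0.689, 0.725, 0.001, 0.0]
force: [-0.7, -0.0, 0.2]
width: 1.001
gripper_force: 0.0
time_s: 3.35
tool_pos: [0.4688, 0.305, 0.1639]
orientation: [0.689, 0.725, 0.0, 0.0]
force: [0.0, 0.1, -0.1]
width: 0.602
gripper_force: 0.0
```

```bash
python3 -m jog '[{"travel":[0,0,0],"twist":[0,0,0]},{"travel":[0,0,0],"twist":[0,0,0]},{"travel":[0,0,0],"twist":[0,0,0]},{"travel":[0,0,0],"twist":[0,0,0]},{"travel":[0,0,0],"twist":[0,0,0]},{"travel":[0,0,0],"twist":[0,0,0]},{"travel":[0,0,0],"twist":[0,0,0]}]' 0.2 35
python3 -m jog '[{"travel":[0,0,0.3],"twist":[0,0,0]},{"travel":[0,0,0.7],"twist":[0,0,0]},{"travel":[0,0,1],"twist":[0,0,0]},{"travel":[0,0,1],"twist":[0,0,0]},{"travel":[0,0,1],"twist":[0,0,0]},{"travel":[0,0,1],"twist":[0,0,0]},{"travel":[0,0,1.5],"twist":[0,0,0]},{"travel":[0,0,1.5],"twist":[0,0,0]},{"travel":[0,0,1],"twist":[0,0,0]},{"travel":[0,0,1],"twist":[0,0,0]}]'
```

```text
time_s: 4.05
tool_pos: [0.4689, 0.305, 0.1639]
orientation: [0.689, 0.725, 0.0, 0.0]
force: [-0.2, 0.6, 0.2]
width: 0.597
gripper_force: 0.0
time_s: 5.05
tool_pos: [0.4689, 0.3049, 0.2648]
orientation: [0.689, 0.725, 0.0, 0.0]
force: [0.4, -0.3, -0.5]
width: 0.597
gripper_force: 0.0
```

The opening scale is −1 to 1, so 0.2 means 55 mm and the jaws never closed on the head. I go back down and close properly.

```bash
python3 -m jog '[{"travel":[0,0,-2],"twist":[0,0,0]},{"travel":[0,0,-3],"twist":[0,0,0]},{"travel":[0,0,-3],"twist":[0,0,0]},{"travel":[0,0,-1.5],"twist":[0,0,0]},{"travel":[0,0,-0.5],"twist":[0,0,0]},{"travel":[0,0,0],"twist":[0,0,0]},{"travel":[0,0,0],"twist":[0,0,0]},{"travel":[0,0,0],"twist":[0,0,0]}]'
python3 -m jog '[{"travel":[0,0,0],"twist":[0,0,0]},{"travel":[0,0,0],"twist":[0,0,0]},{"travel":[0,0,0],"twist":[0,0,0]},{"travel":[0,0,0],"twist":[0,0,0]},{"travel":[0,0,0],"twist":[0,0,0]},{"travel":[0,0,0],"twist":[0,0,0]},{"travel":[0,0,0],"twist":[0,0,0]},{"travel":[0,0,0],"twist":[0,0,0]}]' -0.2 35
```

```text
time_s: 5.85
tool_pos: [0.4695, 0.3054, 0.1651]
orientation: [0.689, 0.725, 0.001, 0.0]
force: [-0.1, 0.5, 1.0]
width: 0.6
gripper_force: 0.0
time_s: 6.65
tool_pos: [0.4696, 0.3053, 0.1647]
orientation: [0.689, 0.725, 0.001, 0.0]
force: [0.7, 0.3, 5.4]
width: 0.503
gripper_force: 34.9
```

```bash
python3 -m jog '[{"travel":[0,0,0.3],"twist":[0,0,0]},{"travel":[0,0,0.7],"twist":[0,0,0]},{"travel":[0,0,1],"twist":[0,0,0]},{"travel":[0,0,1],"twist":[0,0,0]},{"travel":[0,0,1.5],"twist":[0,0,0]},{"travel":[0,0,1.5],"twist":[0,0,0]},{"travel":[0,0,2],"twist":[0,0,0]},{"travel":[0,0,2],"twist":[0,0,0]},{"travel":[0,0,1],"twist":[0,0,0]},{"travel":[0,0,1],"twist":[0,0,0]}]'
python3 - <<'E'
from h import *
s=snapshot("top");t=snapshot("scene")
a=crop(s,222,165,60,50,10);a=cv2.resize(a,(600,500))
b=crop(t,228,184,60,50,10)
cv2.imwrite("pics/c2.png",np.hstack([cv2.resize(a,(400,333)),cv2.resize(b,(400,333))]))
cv2.imwrite("pics/c2.png",np.hstack([crop(s,226,164,56,50,7),crop(t,228,184,56,50,7)]))
E
```

```text
time_s: 7.65
tool_pos: [0.4687, 0.3049, 0.2846]
orientation: [0.689, 0.725, 0.0, 0.0]
force: [0.4, -0.4, -7.3]
width: 0.499
gripper_force: 34.9
```

View pics/c2.png

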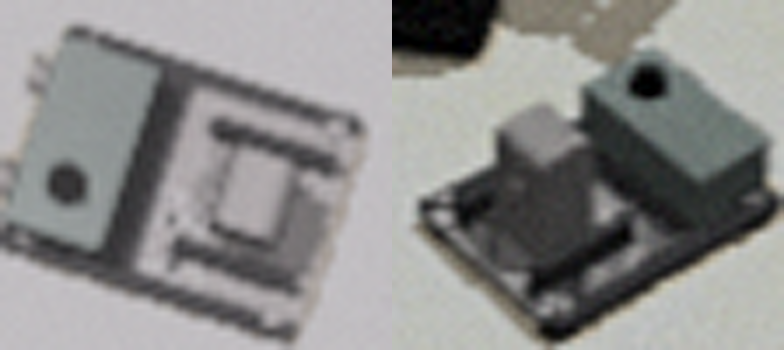

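Left is the top view, with the lug top quad centred at about (252,195) and base corners (72,30), (362,125), (290,340), (5,240). Right is the scene view, with the lug top centred at (546,132) and base corners (425,208), (548,340), (775,197).

```bash
python3 - <<'E'
from h import *
s=snapshot("top");t=snapshot("scene")
print("lug top",P(s,np.array([252,195])/7+[226,164],.080).round(4), "scene",P(t,np.array([154,132])/7+[228,184],.080).round(4))
B=P(s,np.array([(72,30),(362,125),(290,340),(5,240)])/7+[226,164],.012)
d=B[0]-B[1]+B[3]-B[2];d/=np.linalg.norm(d)
print("base top ctr",(B.mean(0)-.036*d).round(4),np.degrees(np.arctan2(d[1],d[0])), np.linalg.norm(B[0]-B[1]),np.linalg.norm(B[1]-B[2]))
C=P(t,np.array([(33,208),(156,340),(383,197)])/7+[228,184],.012)
d2=C[2]-C[1];d2/=np.linalg.norm(d2);print("scene corners",C.round(4).tolist(),np.degrees(np.arctan2(d2[1],d2[0])),np.linalg.norm(C[2]-C[1]),np.linalg.norm(C[1]-C[0]))
print("base scene ctr",((C[0]+C[2])/2-.036*d2).round(4))
# actual head after lift, wrist
w=snapshot("wrist");cv2.imwrite("pics/w2.png",crop(w,0,0,512,384,1.5));print(w["T"].round(4).tolist())
print(get_state()["tool_pos"])
E
```

```text
lug top [[0.522  0.0213 0.08  ]] scene [[0.527  0.0219 0.08  ]]
base top ctr [0.5226 0.0192 0.012 ] 72.12839002895927 0.1424530429282215 0.10543418735436927
scene corners [[0.4681, 0.0054, 0.012], [0.5668, -0.0345, 0.012], [0.6051, 0.109, 0.012]] 75.07481590989072 0.14842717498591126 0.10648189017061588
base scene ctr [0.5273 0.0224 0.012 ]
[[0.9987, 0.0495, 0.0115, 0.4649], [0.0508, -0.9635, -0.2628, 0.3794], [-0.0019, 0.263, -0.9648, 0.4795], [0.0, 0.0, 0.0, 1.0]]
[0.46835677 0.30466778 0.28283082]
```

```bash
python3 -m jog '[{"travel":[0.1,-0.6,0],"twist":[0,0,-0.01]},{"travel":[0.2,-1.2,0],"twist":[0,0,-0.02]},{"travel":[0.4,-1.8,0],"twist":[0,0,-0.025]},{"travel":[0.4,-2,0],"twist":[0,0,-0.025]},{"travel":[0.4,-2,0],"twist":[0,0,-0.025]},{"travel":[0.4,-2,0],"twist":[0,0,-0.025]},{"travel":[0.4,-2,0],"twist":[0,0,-0.025]},{"travel":[0.4,-2,0],"twist":[0,0,-0.025]},{"travel":[0.4,-2,0],"twist":[0,0,-0.025]},{"travel":[0.4,-2,0],"twist":[0,0,-0.025]}]'
python3 -m jog '[{"travel":[0.4,-2,0],"twist":[0,0,-0.025]},{"travel":[0.4,-2,0],"twist":[0,0,-0.025]},{"travel":[0.4,-2,0],"twist":[0,0,-0.025]},{"travel":[0.4,-2,0],"twist":[0,0,-0.025]},{"travel":[0.2,-1.4,0],"twist":[0,0,-0.015]},{"travel":[0.1,-0.8,0],"twist":[0,0,-0.01]},{"travel":[0,0,0],"twist":[0,0,0]},{"travel":[0,0,0],"twist":[0,0,0]},{"travel":[0,0,-1],"twist":[0,0,0]},{"travel":[0,0,0],"twist":[0,0,0]}]'
python3 - <<'E'
from h import *
t=snapshot("scene");s=snapshot("top")
st=get_state();print(st["tool_pos"],R.from_quat(st["orientation"]).as_matrix()[:,:2].round(3).tolist())
u,v=proj(t,[.524,.021,.14])[0];u,v=int(u),int(v);u2,v2=map(int,proj(s,[.524,.021,.3])[0]);print(u-33,v-50,u2-33,v2-50)
cv2.imwrite("pics/c3.png",np.hstack([crop(t,u-33,v-50,66,100,6),crop(s,u2-33,v2-50,66,100,6)]))
E
```

```text
time_s: 8.9
tool_pos: [0.5036, 0.1269, 0.2837]
orientation: [0.768, 0.64, -0.0, 0.0]
force: [0.8, -0.2, -7.3]
width: 0.5
gripper_force: 34.9
time_s: 9.9
tool_pos: [0.5216, 0.0276, 0.2721]
orientation: [0.806, 0.592, -0.001, -0.001]
force: [-1.4, 0.4, -8.5]
width: 0.5
gripper_force: 34.9
[0.5224046  0.02751614 0.27322573] [[0.299, 0.954], [0.954, -0.299], [-0.0, -0.001]]
216 138 229 132
```

View pics/c3.png

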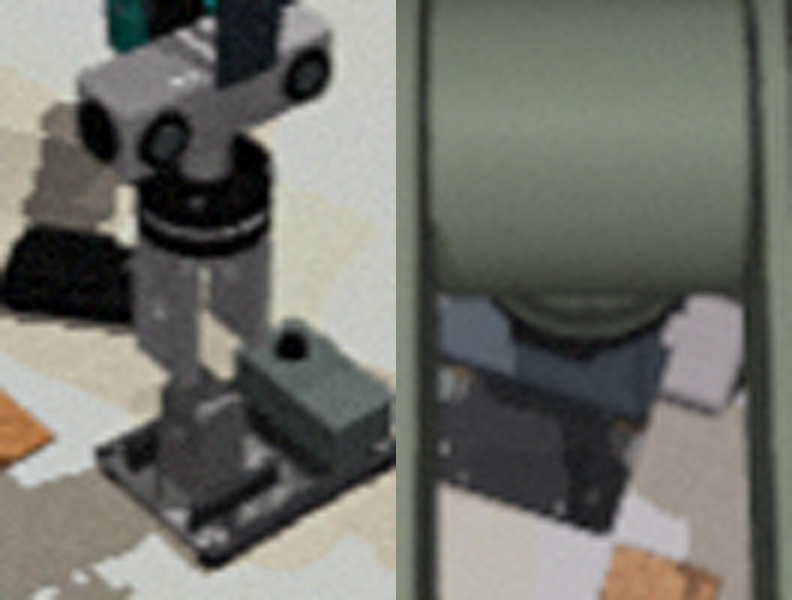

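In the left (scene) crop the head hovers upright. The fork's silhouette edges are at columns 136 and 270, its front plate's lowest corner is at about (197,385), and the lug edges are at about 165 and 246 on row 440. In the right (top) crop the arm hides the head. I compare those points with projections.

```bash
python3 - <<'E'
from h import *
t=snapshot("scene");off=np.array([216,138])
def pts(c,yaw,L):
    a=np.radians(yaw);M=np.array([[np.cos(a),-np.sin(a)],[np.sin(a),np.cos(a)]])
    return [[*(np.array(c)+M@np.array(l[:2])/1000),l[2]/1000] for l in L]
f=lambda p:((proj(t,p)-off)*6+3).round(0).astype(int).tolist()
h=(.5225,.0225)
print("fork -29,+22 / -29,-22 / -19,-22 / 29,-22 / 19,-22 z108",f(pts(h,72.6,[(-29,22,108),(-29,-22,108),(-19,-22,108),(29,-22,108),(19,-22,108)])))
print("disc axis z 196..230",f(pts(h,72.6,[(0,0,196),(0,0,230),(0,0,130),(0,0,50)])))
print("lug z50,80 corners",f(pts((.5265,.022),73,[(-16,18,50),(16,-18,50),(-16,18,78),(-16,-18,78),(16,-18,78),(-36,55,12),(-36,-55,12)])))
g=cv2.cvtColor(t["image"],cv2.COLOR_RGB2GRAY)
for r in (310,340,360,375,385,395,440,470): print(r,g[138+r//6,216+18:216+50].tolist())
E
```

```text
fork -29,+22 / -29,-22 / -19,-22 / 29,-22 / 19,-22 z108 [[134, 350], [185, 394], [199, 386], [269, 349], [255, 357]]
disc axis z 196..230 [[203, 222], [204, 169], [202, 319], [200, 429]]
lug z50,80 corners [[163, 427], [249, 437], [163, 389], [204, 424], [250, 399], [95, 456], [217, 565]]
310 [9, 10, 6, 10, 52, 84, 84, 96, 100, 97, 80, 79, 81, 78, 83, 116, 124, 71, 72, 73, 73, 73, 80, 71, 73, 81, 99, 160, 202, 202, 200, 200]
340 [181, 178, 184, 182, 151, 97, 83, 82, 84, 80, 72, 84, 75, 74, 78, 134, 178, 179, 176, 175, 171, 154, 105, 78, 82, 88, 90, 87, 56, 19, 10, 16]
360 [185, 180, 184, 191, 193, 188, 191, 163, 113, 77, 68, 73, 78, 79, 84, 109, 155, 167, 174, 170, 144, 80, 43, 62, 86, 100, 99, 104, 98, 84, 72, 77]
375 [186, 181, 186, 181, 191, 187, 193, 189, 191, 172, 118, 76, 82, 79, 84, 69, 60, 92, 154, 186, 152, 71, 38, 43, 39, 56, 69, 94, 99, 101, 97, 90]
385 [185, 185, 184, 181, 186, 186, 179, 174, 148, 88, 60, 56, 66, 60, 63, 59, 59, 59, 65, 58, 38, 34, 35, 44, 45, 39, 40, 43, 66, 83, 93, 94]
395 [187, 186, 182, 187, 183, 178, 171, 169, 130, 58, 58, 57, 65, 61, 53, 52, 59, 63, 66, 69, 78, 73, 43, 47, 44, 44, 45, 46, 47, 62, 80, 98]
440 [129, 94, 61, 27, 30, 36, 33, 29, 39, 61, 60, 68, 67, 53, 56, 60, 60, 63, 67, 63, 65, 62, 80, 118, 105, 69, 36, 25, 17, 25, 31, 40]
470 [50, 83, 96, 73, 47, 62, 91, 79, 57, 53, 59, 60, 57, 58, 59, 58, 63, 68, 63, 65, 66, 56, 74, 75, 71, 60, 33, 21, 71, 108, 87, 59]
```

```bash
python3 -m jog '[{"travel":[0.1,-0.3,-0.3],"twist":[0,0,0]},{"travel":[0.1,-0.3,-0.5],"twist":[0,0,0]},{"travel":[0,0,-0.6],"twist":[0,0,0]},{"travel":[0,0,-0.4],"twist":[0,0,0]},{"travel":[0,0,0],"twist":[0,0,0]},{"travel":[0,0,0],"twist":[0,0,0]},{"travel":[0,0,0],"twist":[0,0,0]}]'
python3 - <<'E'
from h import *
t=snapshot("scene");st=get_state();print(st["tool_pos"],st["force"])
cv2.imwrite("pics/c4.png",crop(t,226,170,56,70,10)[:,:,:][:600])
E
```

```text
time_s: 10.75
tool_pos: [0.525, 0.021, 0.2561]
orientation: [0.806, 0.592, 0.0, 0.0]
force: [0.5, 0.1, -6.9]
width: 0.496
gripper_force: 34.9
[0.52502585 0.02102416 0.25615164] [-0.35974289 -0.58061258 -6.67065979]
```

View pics/c4.png

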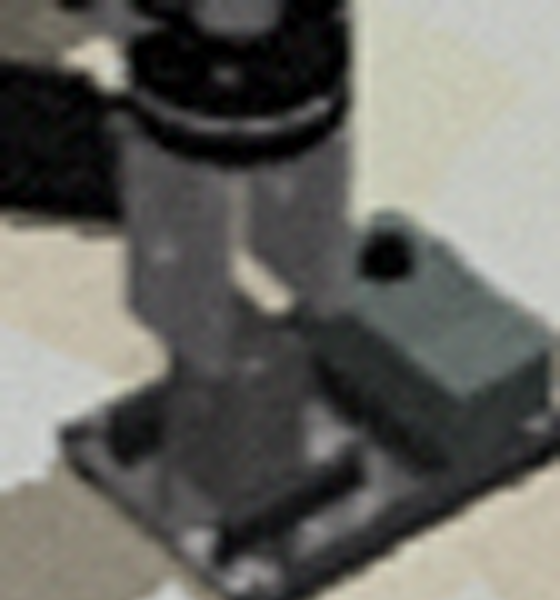

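The crop shows the fork silhouette at columns 126–352 (centre 239) over the lug at 167–303 (centre 235), so it is aligned within about 1 mm. I descend gently and watch the force.

```bash
python3 -m jog '[{"travel":[-0.1,0,-0.3],"twist":[0,0,0]},{"travel":[0,0,-0.3],"twist":[0,0,0]},{"travel":[0,0,-0.3],"twist":[0,0,0]},{"travel":[0,0,-0.3],"twist":[0,0,0]},{"travel":[0,0,0],"twist":[0,0,0]}]'
python3 -m jog '[{"travel":[0,0,-0.3],"twist":[0,0,0]},{"travel":[0,0,-0.3],"twist":[0,0,0]},{"travel":[0,0,-0.3],"twist":[0,0,0]},{"travel":[0,0,-0.3],"twist":[0,0,0]},{"travel":[0,0,0],"twist":[0,0,0]}]'
```

```text
time_s: 11.3
tool_pos: [0.5235, 0.021, 0.2432]
orientation: [0.806, 0.592, -0.001, -0.0]
force: [0.4, 0.3, -7.5]
width: 0.497
gripper_force: 34.9
time_s: 11.8
tool_pos: [0.5237, 0.0211, 0.2313]
orientation: [0.806, 0.592, -0.0, -0.0]
force: [-0.3, 0.9, -7.2]
width: 0.497
gripper_force: 34.9
```

```bash
python3 -m jog '[{"travel":[0,0,-0.4],"twist":[0,0,0]},{"travel":[0,0,-0.5],"twist":[0,0,0]},{"travel":[0,0,-0.5],"twist":[0,0,0]},{"travel":[0,0,-0.5],"twist":[0,0,0]},{"travel":[0,0,-0.5],"twist":[0,0,0]},{"travel":[0,0,-0.4],"twist":[0,0,0]},{"travel":[0,0,0],"twist":[0,0,0]}]'
python3 -m jog '[{"travel":[0,0,-0.3],"twist":[0,0,0]},{"travel":[0,0,-0.3],"twist":[0,0,0]},{"travel":[0,0,-0.3],"twist":[0,0,0]},{"travel":[0,0,-0.3],"twist":[0,0,0]},{"travel":[0,0,0],"twist":[0,0,0]}]'
```

```text
time_s: 12.5
tool_pos: [0.5235, 0.021, 0.2031]
orientation: [0.806, 0.592, -0.0, -0.0]
force: [0.0, 0.9, -7.9]
width: 0.499
gripper_force: 34.9
time_s: 13.0
tool_pos: [0.5237, 0.021, 0.1914]
orientation: [0.806, 0.592, -0.0, -0.0]
force: [0.6, 0.9, -7.8]
width: 0.497
gripper_force: 34.9
```

Bottom is now below the rail tops with no contact force. 13 mm remain.

```bash
python3 -m jog '[{"travel":[0,0,-0.3],"twist":[0,0,0]},{"travel":[0,0,-0.3],"twist":[0,0,0]},{"travel":[0,0,-0.3],"twist":[0,0,0]},{"travel":[0,0,-0.2],"twist":[0,0,0]},{"travel":[0,0,0],"twist":[0,0,0]},{"travel":[0,0,0],"twist":[0,0,0]}]'
python3 -m jog '[{"travel":[0,0,-0.1],"twist":[0,0,0]},{"travel":[0,0,-0.05],"twist":[0,0,0]},{"travel":[0,0,-0.05],"twist":[0,0,0]},{"travel":[0,0,0],"twist":[0,0,0]},{"travel":[0,0,0],"twist":[0,0,0]}]'
```

```text
time_s: 13.6
tool_pos: [0.5237, 0.021, 0.1807]
orientation: [0.806, 0.592, -0.0, -0.0]
force: [-0.2, 0.9, -8.2]
width: 0.498
gripper_force: 34.9
time_s: 14.1
tool_pos: [0.524, 0.021, 0.179]
orientation: [0.806, 0.592, 0.0, 0.0]
force: [0.6, 0.4, -6.3]
width: 0.499
gripper_force: 34.9
```

```bash
python3 -m jog '[{"travel":[0,0,-0.05],"twist":[0,0,0]},{"travel":[0,0,-0.05],"twist":[0,0,0]},{"travel":[0,0,0],"twist":[0,0,0]},{"travel":[0,0,0],"twist":[0,0,0]}]'
```

```text
time_s: 14.5
tool_pos: [0.5243, 0.0211, 0.1788]
orientation: [0.806, 0.592, 0.001, 0.0]
force: [-1.2, 2.0, 2.8]
width: 0.501
gripper_force: 34.9
```

Contact: the weight is taken at TCP z 0.179, which is the expected seated height. I release, rise straight up and measure the long pin from the wrist.

```bash
python3 -m jog '[{"travel":[0,0,0],"twist":[0,0,0]},{"travel":[0,0,0],"twist":[0,0,0]},{"travel":[0,0,0],"twist":[0,0,0]},{"travel":[0,0,0],"twist":[0,0,0]},{"travel":[0,0,0],"twist":[0,0,0]},{"travel":[0,0,0],"twist":[0,0,0]},{"travel":[0,0,0],"twist":[0,0,0]}]' 0.6
python3 -m jog '[{"travel":[0,0,0.5],"twist":[0,0,0]},{"travel":[0,0,1.5],"twist":[0,0,0]},{"travel":[0,0,2],"twist":[0,0,0]},{"travel":[0,0,3],"twist":[0,0,0]},{"travel":[0,0,3],"twist":[0,0,0]},{"travel":[0,0,3],"twist":[0,0,0]},{"travel":[-1,-3,0],"twist":[0,0,0]},{"travel":[-1,-4,0],"twist":[0,0,0]},{"travel":[-1,-4,0],"twist":[0,0,0]},{"travel":[-1,-4,0],"twist":[0,0,0]}]'
```

```text
time_s: 15.2
tool_pos: [0.5238, 0.0209, 0.1778]
orientation: [0.806, 0.592, -0.0, 0.0]
force: [0.7, 0.3, 0.0]
width: 0.796
gripper_force: 0.0
time_s: 16.2
tool_pos: [0.4834, -0.1303, 0.3085]
orientation: [0.806, 0.592, 0.0, 0.0]
force: [1.0, -0.1, 0.1]
width: 0.803
gripper_force: 0.0
```

```bash
cat > m.py <<'E'
from h import *
s=snapshot("top");t=snapshot("scene")
for n,c,g,z in (("top",s,[.445,-.355,.06],.062),("scene",t,[.445,-.355,.06],.057)):
    u,v=proj(c,g)[0].astype(int); k=16
    sub=c["image"][v-k:v+k,u-k:u+k].max(2); m=(sub<45).astype(np.uint8)
    N,l,stt,cen=cv2.connectedComponentsWithStats(m)
    for i in range(1,N):
        if stt[i,4]>15: print(n,stt[i].tolist(),P(c,cen[i]+[u-k,v-k],z).round(4))
E
python3 m.py; python3 -m jog '[{"travel":[-0.5,-3,0],"twist":[0.08,-0.007,0.021]},{"travel":[-0.5,-3,0],"twist":[0.08,-0.007,0.021]},{"travel":[-0.5,-3,0],"twist":[0.08,-0.007,0.021]},{"travel":[-0.5,-3,0],"twist":[0.08,-0.007,0.021]},{"travel":[-0.5,-3,0],"twist":[0.08,-0.007,0.021]},{"travel":[-0.5,-3,0],"twist":[0.08,-0.007,0.021]},{"travel":[-0.5,-3,0],"twist":[0.08,-0.007,0.021]},{"travel":[-0.5,-3,0],"twist":[0.08,-0.007,0.021]},{"travel":[0,0,0],"twist":[0.08,-0.007,0.021]},{"travel":[0,0,0],"twist":[0.08,-0.007,0.021]}]'
python3 -m jog '[{"travel":[0,0,0],"twist":[0.07,-0.007,0]},{"travel":[0,0,0],"twist":[0,0,0]},{"travel":[0,0,0],"twist":[0,0,0]},{"travel":[0,0,0],"twist":[0,0,0]}]'
python3 -c "
from h import *
m=R.from_quat(get_state()['orientation']).as_matrix();print(m.round(3),get_state()['joints'].round(2))"; python3 m.py
```

```text
scene [27, 8, 5, 7, 16] [[ 0.4625 -0.3176  0.057 ]]
scene [6, 10, 21, 17, 175] [[ 0.445  -0.3613  0.057 ]]
time_s: 17.3
tool_pos: [0.4442, -0.3699, 0.3075]
orientation: [0.677, 0.623, 0.259, -0.294]
force: [0.7, 1.0, -0.5]
width: 0.798
gripper_force: 0.0
time_s: 17.7
tool_pos: [0.4442, -0.3684, 0.309]
orientation: [0.666, 0.616, 0.281, -0.313]
force: [-0.7, 0.0, -0.2]
width: 0.801
gripper_force: 0.0
[[ 0.082  0.997 -0.012]
 [ 0.644 -0.044  0.763]
 [ 0.76  -0.071 -0.646]] [-0.98  0.68  0.97  0.54  2.2  -0.74]
top [13, 15, 15, 5, 65] [[ 0.4429 -0.3654  0.062 ]]
scene [6, 9, 26, 23, 284] [[ 0.4595 -0.3594  0.057 ]]
scene [27, 8, 5, 7, 18] [[ 0.4617 -0.3179  0.057 ]]
```

```bash
python3 - <<'E'
from h import *
st=get_state();m=R.from_quat(st['orientation'])
a=np.radians(84.8);d=np.array([np.cos(a),np.sin(a),0]);th=np.radians(50)
z=d*np.sin(th)-[0,0,np.cos(th)];y=np.array([d[1],-d[0],0]);x=np.cross(y,z)
T=R.from_matrix(np.c_[x,y,z]);print("twist",(T*m.inv()).as_rotvec().round(3))
h=np.array([.4440,-.3635,.057]);g=h-.010*d+.011*z;print("go cm",(100*(g-st['tool_pos'])).round(2))
E
```

```text
twist [ 0.001 -0.071 -0.047]
go cm [ -0.03   0.33 -25.92]
```

```bash
python3 -m jog '[{"travel":[0,0.1,-2],"twist":[0,-0.036,-0.024]},{"travel":[0,0.1,-3],"twist":[0,-0.035,-0.023]},{"travel":[0,0.1,-3],"twist":[0,0,0]},{"travel":[0,0,-3],"twist":[0,0,0]},{"travel":[0,0,-3],"twist":[0,0,0]},{"travel":[0,0,-3],"twist":[0,0,0]},{"travel":[0,0,-2],"twist":[0,0,0]},{"travel":[0,0,0],"twist":[0,0,0]},{"travel":[0,0,0],"twist":[0,0,0]},{"travel":[0,0,0],"twist":[0,0,0]}]'
python3 - <<'E'
from h import *
w=snapshot("wrist");t=snapshot("scene");u,v=map(int,proj(t,[.444,-.36,.08])[0]);print(u-40,v-40)
cv2.imwrite("pics/c5.png",np.hstack([cv2.resize(w["image"][:,:,::-1],(440,330)),cv2.resize(crop(t,u-40,v-40,80,80,4),(330,330))]))
print(proj(w,[[.444,-.3635,.073],[.444,-.3635,.057],[.5213,-.3665,.057],[.4532,-.262,.057]]),proj(t,[[.444,-.3635,.057],[.4532,-.262,.057]]))
print(get_state()['tool_pos'],R.from_quat(get_state()['orientation']).as_matrix().round(3))
E
```

```text
time_s: 18.8
tool_pos: [0.4444, -0.3665, 0.1196]
orientation: [0.669, 0.611, 0.312, -0.284]
force: [0.4, -0.7, 1.1]
width: 0.799
gripper_force: 0.0
108 227
[[251.37001725 245.30506787]
 [251.39549692 253.69128563]
 [346.70605237 248.97395182]
 [251.3794002  156.14836189]] [[148.75039223 273.79938417]
 [175.5234112  252.40526133]]
[ 0.44426821 -0.3664965   0.11935118] [[ 0.058  0.996  0.07 ]
 [ 0.641 -0.091  0.762]
 [ 0.765  0.001 -0.644]]
```

View pics/c5.png

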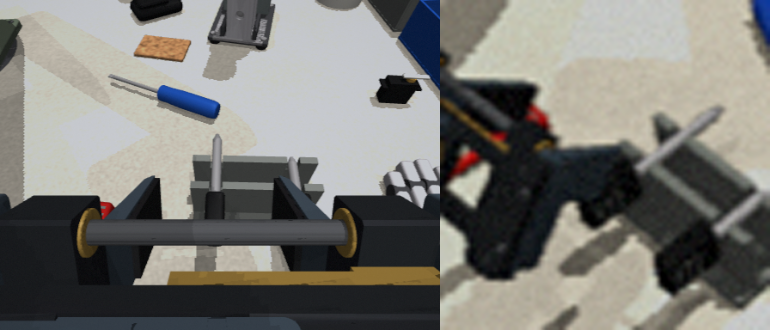

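The wrist view shows the long pin centred between the fingers, with its nose at (217,137), against (216,134) predicted. The shorter pin, at about (293,165), lies outside the right finger. I go down and close.

```bash
python3 -m jog '[{"travel":[0,0,-1.5],"twist":[0,0,0]},{"travel":[0,0,-1.5],"twist":[0,0,0]},{"travel":[0,0,-1.5],"twist":[0,0,0]},{"travel":[0,0,-1.4],"twist":[0,0,0]},{"travel":[0,0,-1],"twist":[0,0,0]},{"travel":[0,0,0],"twist":[0,0,0]},{"travel":[0,0,0],"twist":[0,0,0]},{"travel":[0,0,0],"twist":[0,0,0]}]' 0.4
python3 -m jog '[{"travel":[0,0,0],"twist":[0,0,0]},{"travel":[0,0,0],"twist":[0,0,0]},{"travel":[0,0,0],"twist":[0,0,0]},{"travel":[0,0,0],"twist":[0,0,0]},{"travel":[0,0,0],"twist":[0,0,0]},{"travel":[0,0,0],"twist":[0,0,0]},{"travel":[0,0,0],"twist":[0,0,0]},{"travel":[0,0,0],"twist":[0,0,0]},{"travel":[0,0,0],"twist":[0,0,0]},{"travel":[0,0,0],"twist":[0,0,0]}]' -0.75 25
python3 -m jog '[{"travel":[0,0,0],"twist":[0,0,0]},{"travel":[0,0,0],"twist":[0,0,0]},{"travel":[0,0,0],"twist":[0,0,0]},{"travel":[0,0,0],"twist":[0,0,0]},{"travel":[0,0,0],"twist":[0,0,0]}]'
```

```text
time_s: 19.7
tool_pos: [0.4439, -0.3637, 0.0524]
orientation: [0.668, 0.61, 0.314, -0.288]
force: [-1.6, 9.9, 16.5]
width: 0.699
gripper_force: 0.0
time_s: 20.7
tool_pos: [0.4439, -0.3638, 0.0524]
orientation: [0.668, 0.61, 0.314, -0.288]
force: [-2.2, 11.1, 16.4]
width: 0.182
gripper_force: 24.9
time_s: 21.2
tool_pos: [0.4439, -0.3638, 0.0524]
orientation: [0.668, 0.61, 0.314, -0.288]
force: [-2.0, 10.5, 16.4]
width: 0.18
gripper_force: 24.9
```

Gripped at 18 mm. The 19 N load suggests the hand's back touches the brown carton behind, and lifting straight up should free it.

```bash
python3 -m jog '[{"travel":[0,0,0.4],"twist":[0,0,0]},{"travel":[0,0,0.6],"twist":[0,0,0]},{"travel":[0,0,1],"twist":[0,0,0]},{"travel":[0,0,1],"twist":[0,0,0]},{"travel":[0,0,1.5],"twist":[0,0,0]},{"travel":[0,0,1.5],"twist":[0,0,0]},{"travel":[0,0,0],"twist":[0,0,0]},{"travel":[0,0,0],"twist":[0,0,0]}]'
python3 - <<'E'
from h import *
st=get_state();print(st['tool_pos'],R.from_quat(st['orientation']).as_matrix().round(3),st['joints'].round(2))
w=snapshot("wrist");t=snapshot("scene");s=snapshot("top")
u,v=map(int,proj(t,[.47,-.36,.1])[0]);print("scene off",u-40,v-40)
cv2.imwrite("pics/c6.png",np.hstack([crop(w,150,60,200,200,2),crop(t,u-40,v-40,80,80,5)]))
E
```

```text
time_s: 22.0
tool_pos: [0.4439, -0.3663, 0.1093]
orientation: [0.67, 0.611, 0.312, -0.285]
force: [-0.2, -1.2, -0.8]
width: 0.186
gripper_force: 24.8
[ 0.44388394 -0.36632298  0.1092701 ] [[ 0.059  0.996  0.07 ]
 [ 0.64  -0.092  0.763]
 [ 0.766 -0.001 -0.643]] [-1.01  0.77  1.3   0.5   1.79 -0.99]
scene off 114 227
```

View pics/c6.png

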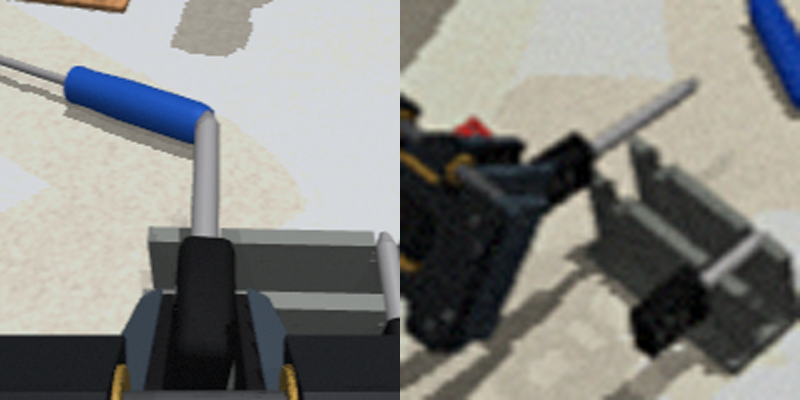

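The pin is held: nose at wrist crop (206,115), shank root at (207,238). In the scene crop the nose is at (693,85) and the root at (592,148). I now compute its pose.

```bash
python3 - <<'E'
from h import *
st=get_state();M=R.from_quat(st['orientation']).as_matrix();p0=st['tool_pos'];w=snapshot("wrist");t=snapshot("scene")
def ray(c,px):
    d=c["T"][:3,:3]@np.linalg.inv(c["camera_matrix"])@np.array([*px,1.]);return c["T"][:3,3],d/np.linalg.norm(d)
def pl(c,px):
    o,d=ray(c,px);n=M[:,1];return o+d*(n@(p0-o)/(n@d))
def tri(a,b):
    (o1,d1),(o2,d2)=a,b;k=np.linalg.lstsq(np.c_[d1,-d2],o2-o1,rcond=None)[0];q1=o1+k[0]*d1;q2=o2+k[1]*d2;return (q1+q2)/2,np.linalg.norm(q1-q2)
for nm,a,b in (("nose",(253,117.5),(172.6,244.)),("root",(253.5,179),(152.4,256.6))):
    q=pl(t,b); T,e=tri(ray(w,a),ray(t,b)); print(nm,"scene/plane",q.round(4),"tri",T.round(4),e.round(4),"tool frame",(M.T@(T-p0)).round(4))
# nominal: pin level as in the rest
a=np.radians(84.8);d=np.array([np.cos(a),np.sin(a),0]);h=np.array([.444,-.365,.057]);l=np.array([0,0,.0573])
print("nominal nose/root",h+.102*d+[0,0,.0573],h+.022*d+l,proj(w,[h+.102*d+l,h+.022*d+l]),proj(t,[h+.102*d+l,h+.022*d+l]))
E
```

```text
nose scene/plane [ 0.4526 -0.2675  0.0983] tri [ 0.4538 -0.2681  0.1016] 0.0027 tool frame [0.0578 0.0012 0.0797]
root scene/plane [ 0.4459 -0.3406  0.1094] tri [ 0.4473 -0.3403  0.1131] 0.0041 tool frame [0.0201 0.0013 0.0167]
nominal nose/root [ 0.45324452 -0.26341979  0.1143    ] [ 0.44599392 -0.34309054  0.1143    ] [[252.45906883 103.32080884]
 [252.70155859 184.38288194]] [[173.10373673 239.41178625]
 [151.51372417 256.02768076]]
```

```bash
cat > tgt.py <<'E'
from h import *
import sys
# args: nose_x(mm, stand) z(m) ; nose & pin dir in tool frame
def target(nx,z,nose_t,v,S=(.5238,.0209),yaw=72.6):
    st=get_state();M=R.from_quat(st['orientation'])
    a=np.radians(yaw);d=np.array([np.cos(a),np.sin(a),0]);v=np.array([v[0],0,v[1]]);v/=np.linalg.norm(v)
    A=np.c_[v,[0,1,0],np.cross(v,[0,1,0])];y=np.array([d[1],-d[0],0]);B=np.c_[d,y,np.cross(d,y)]
    T=R.from_matrix(B@A.T)
    tcp=np.array([*S,z])+nx/1000*d-T.apply(nose_t)
    print("twist",(T*M.inv()).as_rotvec().round(3),"go cm",(100*(tcp-st['tool_pos'])).round(2),"tcp",tcp.round(4),"tooldir",T.as_matrix()[:,2].round(3))
E
python3 - <<'E'
from tgt import *
target(-70,.056,[.0578,0,.0797],(.0377,.063))
E
```

```text
twist [ 0.153 -0.033 -0.212] go cm [ 2.99 22.63 -6.1 ] tcp [ 0.4735 -0.1395  0.0473] tooldir [ 0.257  0.819 -0.513]
```

```bash
python3 -m jog '[{"travel":[0.1,0.6,0.5],"twist":[0.012,-0.002,-0.016]},{"travel":[0.2,1.6,0.5],"twist":[0.012,-0.002,-0.016]},{"travel":[0.3,2.2,0],"twist":[0.013,-0.003,-0.018]},{"travel":[0.3,2.6,0],"twist":[0.013,-0.003,-0.018]},{"travel":[0.4,2.6,0],"twist":[0.013,-0.003,-0.018]},{"travel":[0.4,2.6,0],"twist":[0.013,-0.003,-0.018]},{"travel":[0.4,2.6,0],"twist":[0.013,-0.003,-0.018]},{"travel":[0.3,2.4,0],"twist":[0.013,-0.003,-0.018]},{"travel":[0.3,2.2,0],"twist":[0.013,-0.003,-0.018]},{"travel":[0.2,1.6,0],"twist":[0.013,-0.003,-0.018]}]' -0.75 50
python3 -m jog '[{"travel":[0.1,1.0,0],"twist":[0.013,-0.003,-0.018]},{"travel":[0,0.6,-1.5],"twist":[0.012,-0.003,-0.02]},{"travel":[0,0,-1.5],"twist":[0,0,0]},{"travel":[0,0,-1.5],"twist":[0,0,0]},{"travel":[0,0,-0.5],"twist":[0,0,0]},{"travel":[0,0,0],"twist":[0,0,0]},{"travel":[0,0,0],"twist":[0,0,0]},{"travel":[0,0,0],"twist":[0,0,0]}]'
python3 - <<'E'
from h import *
st=get_state();print(st['tool_pos'],R.from_quat(st['orientation']).as_matrix().round(3),st['joints'].round(2))
w=snapshot("wrist");t=snapshot("scene")
cv2.imwrite("pics/w7.png",w["image"][:,:,::-1]);cv2.imwrite("pics/t7.png",t["image"][:,:,::-1])
u,v=map(int,proj(t,[.495,-.05,.07])[0]);print("scene off",u-40,v-50)
cv2.imwrite("pics/c7.png",np.hstack([crop(w,150,20,200,250,2),crop(t,u-40,v-50,80,100,5)]))
E
```

```text
time_s: 23.25
tool_pos: [0.4727, -0.1543, 0.1193]
orientation: [0.696, 0.531, 0.384, -0.291]
force: [-0.2, -0.8, -1.5]
width: 0.167
gripper_force: 49.6
time_s: 24.05
tool_pos: [0.4741, -0.1404, 0.0692]
orientation: [0.702, 0.515, 0.398, -0.29]
force: [-0.2, 0.4, -0.6]
width: 0.166
gripper_force: 49.6
[ 0.47414316 -0.14039935  0.06923172] [[ 0.153  0.954  0.26 ]
 [ 0.492 -0.301  0.817]
 [ 0.857  0.003 -0.515]] [-0.87  0.65  1.88  0.82  1.41 -1.06]
scene off 189 163
```

View pics/c7.png

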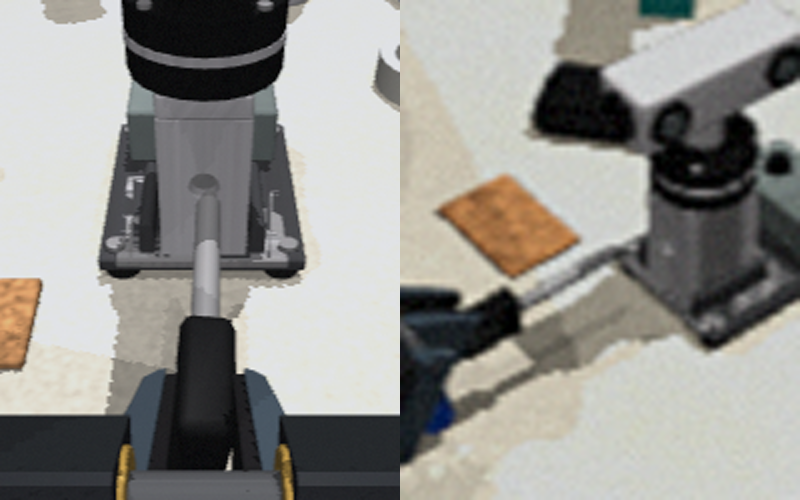

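The wrist crop shows the front-plate hole at (203,184), the nose at (208,192) in front of it and the fork face spanning 157–250. In the scene crop the shank runs from (520,298) to about (642,244), close to level. I compute the remaining offset.

```bash
python3 - <<'E'
from tgt import *
st=get_state();M=R.from_quat(st['orientation']).as_matrix();p0=st['tool_pos'];w=snapshot("wrist");t=snapshot("scene")
def ray(c,px):
    d=c["T"][:3,:3]@np.linalg.inv(c["camera_matrix"])@np.array([*px,1.]);return c["T"][:3,3],d/np.linalg.norm(d)
def tri(a,b):
    (o1,d1),(o2,d2)=a,b;k=np.linalg.lstsq(np.c_[d1,-d2],o2-o1,rcond=None)[0];q1=o1+k[0]*d1;q2=o2+k[1]*d2;return (q1+q2)/2,np.linalg.norm(q1-q2)
o=[]
for nm,a,b in (("nose",(254,116),(237.4,211.8)),("root",(253.5,179),(213,222.6))):
    T,e=tri(ray(w,a),ray(t,b)); o.append(M.T@(T-p0)); print(nm,T.round(4),e.round(4),"tool",o[-1].round(4))
a=np.radians(72.6);d=np.array([np.cos(a),np.sin(a),0]);S=np.array([.5238,.0209,0])
for z in (.054,.056,.058): print("hole front pred",z,(proj(w,S-.029*d+[0,0,z])[0]).round(1),proj(t,S-.029*d+[0,0,z])[0].round(1))
e=np.array([d[1],-d[0],0]);print("fork edges z.06",proj(w,[S-.029*d+k*e+[0,0,.06] for k in(-.022,.022)]).round(1).tolist())
for z in (.072,.074,.076,.078,.08): 
    n=S-.07*d+[0,0,z]; print("nose if level z",z,proj(w,n)[0].round(1),proj(t,n)[0].round(1),"root",proj(w,n-.08*d)[0].round(1),proj(t,n-.08*d)[0].round(1))
print(np.linalg.norm(o[0]-o[1]))
# shank lower/upper line in scene: bright vs bg profile columns
g=cv2.cvtColor(t["image"],cv2.COLOR_RGB2GRAY)
for c in (216,222,228,234): print(c,g[205:228,c].tolist())
E
```

```text
nose [ 0.5108 -0.0271  0.0678] 0.0022 tool [0.06   0.001  0.1028]
root [ 0.4824 -0.1174  0.0797] 0.002 tool [0.0214 0.0011 0.0155]
hole front pred 0.054 [251.1 114.8] [242.  212.2]
hole front pred 0.056 [251.1 113. ] [242.  211.7]
hole front pred 0.058 [251.1 111.3] [242.  211.3]
fork edges z.06 [[228.1, 109.5], [274.1, 109.5]]
nose if level z 0.072 [251.2 124.3] [232.  213.5] root [251.3 194.4] [211.4 224.5]
nose if level z 0.074 [251.2 122.3] [231.9 213.1] root [251.3 192.4] [211.4 224. ]
nose if level z 0.076 [251.2 120.3] [231.9 212.6] root [251.3 190.3] [211.3 223.6]
nose if level z 0.078 [251.2 118.3] [231.9 212.2] root [251.3 188.2] [211.3 223.1]
nose if level z 0.08 [251.2 116.3] [231.9 211.7] root [251.3 186.2] [211.3 222.7]
0.0953840768510771
216 [143, 143, 129, 130, 141, 136, 134, 143, 141, 131, 96, 165, 207, 209, 175, 152, 150, 117, 112, 188, 204, 204, 129]
222 [208, 207, 192, 164, 148, 138, 132, 95, 170, 209, 212, 199, 176, 148, 106, 163, 208, 211, 212, 155, 139, 141, 139]
228 [208, 203, 204, 203, 208, 203, 209, 209, 146, 95, 80, 106, 176, 210, 192, 149, 139, 136, 137, 145, 138, 133, 125]
234 [205, 206, 208, 208, 214, 210, 148, 118, 66, 87, 90, 60, 39, 109, 145, 144, 140, 143, 142, 128, 131, 135, 137]
```

```bash
python3 - <<'E'
from tgt import *
from scipy.optimize import least_squares
st=get_state();M=R.from_quat(st['orientation']).as_matrix();p0=st['tool_pos'];w=snapshot("wrist");t=snapshot("scene")
a=np.radians(72.4);d=np.array([np.cos(a),np.sin(a),0]);u=np.array([0,0,1.]);e=np.array([d[1],-d[0],0])
S=p0+d*0; 
def f(q):
    x,z,p=q; n=np.array([*p0[:2],z])+x*d; D=d*np.cos(p)+u*np.sin(p);U=u*np.cos(p)-d*np.sin(p)
    r=n-.08*D
    pr=proj(t,[r,n]); line=lambda c:np.interp(c,pr[:,0],pr[:,1])
    return np.array([proj(w,n+.0025*U)[0,1]-116,proj(w,r+.016*U)[0,1]-179,*(np.array([line(216)-221.5,line(222)-218.4,line(228)-215.1])*2)])
s=least_squares(f,[.1,.07,0]);print(s.x,s.fun)
x,z,p=s.x;n=np.array([*p0[:2],z])+x*d
r=n-.08*(d*np.cos(p)+u*np.sin(p));c=r-.022*(d*np.cos(p)+u*np.sin(p))
print("nose stand x",(n-[.5238,.0209,0])@d,"lateral",(n-[.5238,.0209,0])@e,"root z",r[2],"handle ctr tool",(M.T@(c-p0)).round(4),"nose tool",(M.T@(n-p0)).round(4))
E
```

```text
[0.09797597 0.07809201 0.07221287] [ 0.2096034  -0.13526775  0.74514726 -0.18336923 -0.71188573]
nose stand x -0.07059083804524834 lateral 0.0012021950877568427 root z 0.07231999646923043 handle ctr tool [-0.0006 -0.     -0.004 ] nose tool [0.0581 0.0001 0.0794]
```

```bash
python3 - <<'E'
from tgt import *
st=get_state();M=R.from_quat(st['orientation']).as_matrix()
a=np.radians(72.4);p=.062;D=np.array([np.cos(a)*np.cos(p),np.sin(a)*np.cos(p),np.sin(p)]);v=M.T@D;print(v)
target(-50,.056,[.0583,0,.0794],(v[0],v[2]))
target(51,.056,[.0583,0,.0794],(v[0],v[2]))
E
```

```text
[0.56672973 0.00134396 0.82390267]
twist [-0.058  0.021  0.002] go cm [ 0.55  1.93 -1.62] tcp [ 0.4794 -0.1208  0.053 ] tooldir [ 0.246  0.786 -0.567]
twist [-0.058  0.021  0.002] go cm [ 3.57 11.57 -1.62] tcp [ 0.5096 -0.0244  0.053 ] tooldir [ 0.246  0.786 -0.567]
```

```bash
python3 -m jog '[{"travel":[0.15,0.4,-0.6],"twist":[-0.03,0.01,0.001]},{"travel":[0.2,0.7,-0.6],"twist":[-0.028,0.011,0.001]},{"travel":[0.2,0.83,-0.42],"twist":[0,0,0]},{"travel":[0,0,0],"twist":[0,0,0]},{"travel":[0,0,0],"twist":[0,0,0]},{"travel":[0,0,0],"twist":[0,0,0]}]'
python3 - <<'E'
from h import *
st=get_state();p0=st['tool_pos'];print(p0,R.from_quat(st['orientation']).as_matrix().round(3).tolist())
w=snapshot("wrist");t=snapshot("scene")
a=np.radians(72.6);d=np.array([np.cos(a),np.sin(a),0]);S=np.array([.5238,.0209,0])
print("pred hole",proj(w,S-.029*d+[0,0,.056]).round(1),"nose",proj(w,S-.05*d+[0,0,.0585]).round(1),"handle edge",proj(w,S-.13*d+[0,0,.072]).round(1))
print("scene pred root,nose",proj(t,[S-.13*d+[0,0,.056],S-.05*d+[0,0,.056]]).round(1).tolist())
g=cv2.cvtColor(w["image"],cv2.COLOR_RGB2GRAY)
for r in range(96,192,3 ): print(r,g[r,232:276:2].tolist())
h=cv2.cvtColor(t["image"],cv2.COLOR_RGB2GRAY)
for c in (218,222,226,230,234): print(c,h[212:236,c].tolist())
E
```

```text
time_s: 24.95
tool_pos: [0.4794, -0.1211, 0.0526]
orientation: [0.713, 0.524, 0.375, -0.276]
force: [-0.6, -0.0, -0.3]
width: 0.165
gripper_force: 49.6
[ 0.47944318 -0.12110027  0.05261708] [[0.17, 0.954, 0.247], [0.54, -0.3, 0.787], [0.824, -0.0, -0.566]]
pred hole [[252.1 102.7]] nose [[252.1 115.4]] handle edge [[252.2 176.7]]
scene pred root,nose [[216.8, 225.3], [237.0, 214.5]]
96 [117, 116, 119, 121, 117, 120, 118, 119, 107, 94, 89, 84, 99, 114, 114, 112, 112, 115, 113, 110, 113, 114]
99 [118, 117, 118, 121, 119, 117, 119, 88, 85, 84, 84, 84, 82, 82, 91, 111, 112, 113, 114, 109, 112, 114]
102 [118, 116, 118, 121, 117, 119, 106, 100, 88, 81, 82, 83, 82, 89, 93, 106, 112, 114, 113, 110, 110, 114]
105 [117, 116, 117, 121, 118, 118, 111, 102, 112, 117, 119, 116, 112, 105, 96, 112, 112, 114, 115, 111, 112, 113]
108 [117, 115, 119, 120, 118, 117, 118, 119, 132, 149, 158, 130, 125, 116, 115, 113, 112, 116, 115, 110, 112, 116]
111 [117, 116, 117, 120, 118, 118, 118, 119, 119, 120, 118, 109, 114, 113, 112, 112, 112, 115, 113, 110, 110, 115]
114 [118, 116, 117, 120, 118, 119, 119, 119, 1
[... 2697 characters left out ...]
, 226]
189 [142, 130, 125, 109, 15, 22, 27, 32, 33, 33, 34, 33, 35, 31, 31, 30, 26, 18, 183, 224, 226, 226]
218 [125, 121, 94, 146, 194, 201, 199, 199, 199, 206, 207, 130, 75, 52, 42, 53, 49, 56, 82, 109, 95, 94, 91, 88]
222 [92, 168, 202, 212, 209, 204, 201, 206, 198, 129, 127, 106, 77, 106, 112, 108, 109, 113, 104, 90, 92, 99, 103, 104]
226 [210, 207, 208, 208, 205, 207, 185, 137, 91, 81, 85, 137, 128, 113, 110, 115, 106, 94, 94, 98, 110, 109, 103, 110]
230 [208, 208, 209, 214, 180, 132, 95, 72, 80, 135, 142, 140, 141, 140, 136, 116, 127, 140, 138, 136, 165, 192, 201, 199]
234 [111, 65, 86, 93, 93, 82, 82, 138, 146, 138, 142, 142, 137, 121, 118, 140, 140, 144, 123, 163, 196, 201, 209, 207]
```

The pin is level at z≈0.056 and in line with the hole within about 1 mm. I start inserting.

```bash
python3 -m jog '[{"travel":[0.1,0.5,0],"twist":[0,0,0]},{"travel":[0.15,0.48,0],"twist":[0,0,0]},{"travel":[0.15,0.48,0],"twist":[0,0,0]},{"travel":[0.15,0.48,0],"twist":[0,0,0]},{"travel":[0.15,0.48,0],"twist":[0,0,0]},{"travel":[0.15,0.48,0],"twist":[0,0,0]},{"travel":[0,0,0],"twist":[0,0,0]},{"travel":[0,0,0],"twist":[0,0,0]}]'
python3 -m jog '[{"travel":[0.15,0.48,0],"twist":[0,0,0]},{"travel":[0.15,0.48,0],"twist":[0,0,0]},{"travel":[0,0,0],"twist":[0,0,0]}]'
```

```text
time_s: 25.85
tool_pos: [0.4879, -0.0916, 0.0527]
orientation: [0.713, 0.524, 0.375, -0.276]
force: [0.3, 0.3, 0.0]
width: 0.163
gripper_force: 49.6
time_s: 26.15
tool_pos: [0.4907, -0.0814, 0.0527]
orientation: [0.713, 0.524, 0.375, -0.276]
force: [0.1, 0.3, -0.7]
width: 0.165
gripper_force: 49.7
```

No force with the nose about 10 mm short of the seat centre, so it is inside the lug. I continue.

```bash
python3 -m jog '[{"travel":[0.15,0.48,0],"twist":[0,0,0]},{"travel":[0.15,0.48,0],"twist":[0,0,0]},{"travel":[0.15,0.48,0],"twist":[0,0,0]},{"travel":[0.15,0.48,0],"twist":[0,0,0]},{"travel":[0,0,0],"twist":[0,0,0]}]'
python3 -m jog '[{"travel":[0.15,0.48,0],"twist":[0,0,0]},{"travel":[0.15,0.48,0],"twist":[0,0,0]},{"travel":[0.15,0.48,0],"twist":[0,0,0]},{"travel":[0.15,0.48,0],"twist":[0,0,0]},{"travel":[0.15,0.48,0],"twist":[0,0,0]},{"travel":[0,0,0],"twist":[0,0,0]},{"travel":[0,0,0],"twist":[0,0,0]}]'
```

```text
time_s: 26.65
tool_pos: [0.4967, -0.0621, 0.0527]
orientation: [0.713, 0.524, 0.375, -0.276]
force: [-0.7, 0.4, -0.4]
width: 0.165
gripper_force: 49.6
time_s: 27.35
tool_pos: [0.5044, -0.0388, 0.0527]
orientation: [0.713, 0.524, 0.375, -0.276]
force: [-0.5, 0.3, 0.3]
width: 0.161
gripper_force: 49.6
```

```bash
python3 -m jog '[{"travel":[0.09,0.29,0],"twist":[0,0,0]},{"travel":[0.09,0.29,0],"twist":[0,0,0]},{"travel":[0.09,0.29,0],"twist":[0,0,0]},{"travel":[0.06,0.19,0],"twist":[0,0,0]},{"travel":[0,0,0],"twist":[0,0,0]},{"travel":[0,0,0],"twist":[0,0,0]}]'
python3 -m jog '[{"travel":[0.06,0.19,0],"twist":[0,0,0]},{"travel":[0,0,0],"twist":[0,0,0]},{"travel":[0,0,0],"twist":[0,0,0]}]'
python3 -m jog '[{"travel":[0.03,0.1,0],"twist":[0,0,0]},{"travel":[0,0,0],"twist":[0,0,0]}]'
python3 -m jog '[{"travel":[0.03,0.1,0],"twist":[0,0,0]},{"travel":[0,0,0],"twist":[0,0,0]}]'
```

```text
time_s: 27.95
tool_pos: [0.5077, -0.0283, 0.0527]
orientation: [0.713, 0.524, 0.375, -0.276]
force: [0.3, 0.3, -0.7]
width: 0.167
gripper_force: 49.6
time_s: 28.25
tool_pos: [0.5083, -0.0265, 0.0527]
orientation: [0.713, 0.524, 0.375, -0.276]
force: [0.3, 0.2, -0.8]
width: 0.163
gripper_force: 49.6
time_s: 28.45
tool_pos: [0.5088, -0.026, 0.0526]
orientation: [0.713, 0.524, 0.375, -0.275]
force: [-1.7, -5.0, 1.7]
width: 0.169
gripper_force: 50.0
time_s: 28.65
tool_pos: [0.509, -0.0249, 0.0527]
orientation: [0.713, 0.524, 0.375, -0.275]
force: [-1.7, -4.7, 1.6]
width: 0.163
gripper_force: 50.0
```

The handle is against the fork, with a 5 N contact. I release and back out along the tool axis.

```bash
python3 -m jog '[{"travel":[0,0,0],"twist":[0,0,0]},{"travel":[0,0,0],"twist":[0,0,0]},{"travel":[0,0,0],"twist":[0,0,0]},{"travel":[0,0,0],"twist":[0,0,0]},{"travel":[0,0,0],"twist":[0,0,0]},{"travel":[0,0,0],"twist":[0,0,0]},{"travel":[0,0,0],"twist":[0,0,0]},{"travel":[0,0,0],"twist":[0,0,0]}]' 0
python3 -m jog '[{"travel":[-0.25,-0.8,0.55],"twist":[0,0,0]},{"travel":[-0.5,-1.6,1.1],"twist":[0,0,0]},{"travel":[-0.6,-2,1.4],"twist":[0,0,0]},{"travel":[-0.6,-2,1.4],"twist":[0,0,0]},{"travel":[-0.6,-2,1.4],"twist":[0,0,0]},{"travel":[0,-1,2],"twist":[0,0,0]},{"travel":[0,0,0],"twist":[0,0,0]},{"travel":[0,0,0],"twist":[0,0,0]},{"travel":[0,0,0],"twist":[0,0,0]}]'
python3 - <<'E'
from h import *
w=snapshot("wrist");t=snapshot("scene");st=get_state();print(st['tool_pos'],st['force'].round(1))
a=np.radians(72.6);d=np.array([np.cos(a),np.sin(a),0]);S=np.array([.5238,.0209,0]);e=np.array([d[1],-d[0],0])
m=(w["image"].max(2)<60).astype(np.uint8)
for nm,p in (("handle back-top edge",S-.073*d+[0,0,.072]),("handle front-top edge",S-.029*d+[0,0,.072]),("fork foot L",S-.029*d-.022*e+[0,0,.014]),("fork foot R",S-.029*d+.022*e+[0,0,.014])): print(nm,proj(w,p)[0].round(1))
c=proj(w,S-.05*d+[0,0,.072])[0].astype(int);N,l,s,ce=cv2.connectedComponentsWithStats(m);k=l[c[1],c[0]];print("blob at handle",k,s[k].tolist())
g=cv2.cvtColor(w["image"],cv2.COLOR_RGB2GRAY)
print("col through handle",c,g[c[1]-60:c[1]+80:3,c[0]].tolist());print("row",g[c[1],c[0]-30:c[0]+30:2].tolist())
r=int(proj(w,S-.029*d+[0,0,.03])[0,1]);print("fork row",r,c[0]-45,g[r,c[0]-45:c[0]+45:2].tolist())
E
```

```text
time_s: 29.45
tool_pos: [0.5089, -0.0244, 0.0527]
orientation: [0.713, 0.524, 0.375, -0.276]
force: [0.1, -0.5, -0.4]
width: 0.5
gripper_force: 0.0
time_s: 30.35
tool_pos: [0.4828, -0.1177, 0.1305]
orientation: [0.713, 0.524, 0.375, -0.277]
force: [0.2, -0.1, -0.2]
width: 0.499
gripper_force: 0.0
[ 0.48289652 -0.11756007  0.130539  ] [ 0.2  0.1 -0.5]
handle back-top edge [250.  190.9]
handle front-top edge [250.2 157.1]
fork foot L [231.3 193.5]
fork foot R [269.8 193.4]
blob at handle 35 [238, 160, 22, 51, 918]
col through handle [250 172] [14, 13, 12, 14, 120, 18, 14, 14, 14, 118, 101, 118, 118, 118, 118, 118, 17, 15, 14, 20, 20, 20, 21, 18, 21, 21, 24, 22, 16, 15, 15, 16, 17, 150, 150, 151, 152, 152, 176, 178, 146, 150, 145, 150, 150, 144, 155]
row [117, 53, 55, 52, 33, 101, 125, 124, 125, 129, 115, 12, 20, 20, 19, 20, 17, 17, 20, 18, 93, 125, 121, 122, 122, 123, 56, 47, 81, 71]
fork row 184 205 [80, 81, 83, 110, 181, 119, 105, 109, 64, 43, 44, 40, 69, 109, 125, 127, 126, 91, 27, 16, 17, 20, 18, 19, 21, 18, 19, 25, 125, 122, 122, 123, 123, 77, 39, 45, 44, 67, 149, 127, 154, 172, 137, 94, 83]
```

The handle's front edge is at wrist row 160, against 157 predicted for a flush handle, so it sits within a few millimetres. The fork feet are where expected and the hand is clear with no force on it. I hand in.

```bash
python3 -c "
from cell import *
print(sign_off())"
```

```text
the job is handed in; nothing more can be done
None
```

The job is handed in at about 30 s: the camera head stands seated on the stand with the longer pin pushed through until its handle met the fork, and the shorter pin was never gripped; the hand pressed with about 19 N, probably on the brown carton, while gripping the pin, and I did not check afterwards whether the carton or the bystanders had shifted.

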